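# Third hand at the spring-fence jig

### The job

Free the jig's sliding jaw by turning its blue clamp knob a quarter turn clockwise, until it stops. Then push the jaw forward so that it presses the wooden block squarely against the sprung fence, steadily, with the black pointer in the green band and never in the red, and finish while still holding it there: I will drill the block while you hold. Leave the screwdriver, the pencil and the roll of tape nearby where they lie.

Things in the scene. Friction and masses are not known exactly. Their poses are not given: they have to be found in the camera images.
- jig: Fixed plywood board 310x112x14 mm with rails (tops 26 mm above bench). Origin: on the bench, on the centre line, 145 mm from the carriage end. x = pressing direction: carriage at the -x end, then the loose wooden block, the sprung fence, and a back block (x 113 to 161 mm, top 54 mm) with the scale. A dark steel catch reaches over the carriage from the +y rail, top 40 mm above bench.
- clamp_knob (a joint): Angle of the clamp knob, rad: 0 = locked, grows as it turns clockwise seen from above, stop at 1.57. The steel plate under the knob meets the catch and blocks the carriage (after about 5 mm of play) until the knob is past about 1.1. Friction about 0.05 N m; it stays where it is left.
- knob_grip (a point): Blue bar of the clamp knob, 46 mm long (its x), 14 mm thick (its y), 49 to 81 mm above the bench. Point on the knob's upright axis, 66 mm up. Locked, the bar lies along the jig's x; freed, across it. It rides on the carriage, 12 mm behind its middle; the carriage may be pushed by the knob or from behind. Only the fence and scale at the far end (60 mm) stand higher than 45 mm.
- carriage (a joint): Travel of the carriage along the jig's x axis, m: 0 = fully back, as at the start, 0.095 = end of travel. Sliding friction about 1.2 N. Not sprung, but the fence's spring pushes it back when it is not held.
- jaw_face (a point): Plywood jaw on the front of the carriage, 84 mm wide, top 45 mm above bench. Point at the middle of its pressing face, 25 mm above bench, axes as the jig's (the face looks to +x). The carriage behind it is an aluminium plate 90 x 84 mm, top 27 mm above bench; its middle is 45 mm and its rear edge 90 mm behind this point.
- fence (a joint): How far the sprung fence is pushed back, m: 0 = at rest, stop at 0.030. Spring 450 N/m, no preload: 0.015 is about 7 N. The green band on the scale is 0.010 to 0.020, the red zone begins at 0.025.
- fence_face (a point): Aluminium fence plate, 84 mm wide, 10 mm thick, top 59 mm above the bench, on two sprung rods. Point at the middle of the face that meets the block, 25 mm above bench; axes as the jig's (the face looks to -x).
- pointer (a point): Tip of the black pointer carried by the fence, 60 mm above the bench, over the white scale with its green band and red zone; it moves along the jig's x with the fence.
- part_centre (a point): Centre of the wooden block (pine offcut, 50 mm along its x, 60 mm along its y, 22 mm high, about 35 g) which lies loose on the board between jaw and fence, somewhat askew. x axis roughly along the jig's x.
- screwdriver_centre (a point): Bystander: red screwdriver, 195 mm long along its y, 25 mm thick; its middle.
- tape_roll_centre (a point): Bystander: roll of tape, 103 mm across, 26 mm high; its middle.
- pencil_centre (a point): Bystander: yellow pencil, 140 mm long along its y, 8 mm thick; its middle.

How it is judged:
By the outcome, as a careful person would: the job done as asked, in the order asked, and still so for the second after the job is handed in, while the arm keeps its last pose, push and grip.
It also fails if it takes over 45 s, if anything falls off the work surface, if the arm or the gripper's body presses on something with over 40 N, if the wrist force passes 120 N, or if a joint passes its speed limit or range.

### The arm

A 7-joint arm with a two-finger parallel gripper is mounted at the origin on the work surface; the furniture and walls round the work are solid. World frame = base frame: x ahead of the robot, y to its left, z up, the work surface at z = 0. Lengths are in mm, angles in rad, forces in N, time in s.
With the tool pointing down it reaches from about 400 to 850 mm from the base axis. Payload 4.5 kg.
Tool frame: the origin (TCP) lies on the centre line of the jaws, within the pads' length; the fingertips stand 25 mm ahead of it and the grasp point (between the pads) lies 6 mm ahead of it (robot.tip_reach is the x of the fingertips in the tool frame, in mm); x points along the fingers, z is the direction in which the jaws open and shut, and the axes are right-handed (so a half turn about x gives the same grasp; the last joint's range is limited). The gripper opens to 85 mm and grips with 20 to 120 N. Pads are 22 mm wide; open, the fingers measure 114 mm over their backs; the gripper's body (76 mm by 85 mm) begins 54 mm behind the grasp point. The pads swing forward as they close: fully open they stand 13 mm farther back than shut.
Start: joints at [-1.178, 0.689, -0.195, 1.565, 0.157, 0.902, -0.215], TCP at [219.451, 585.229, 256.317] pointing down, gripper open.
Joint ranges: [-3.01, 3.01], [-0.46, 2.08], [-1.47, 1.51], [0.13, 2.56], [-1, 4.14], [0.04, 2.09], [-2.66, 2.66]. Speed limits (rad/s): [2.57, 2.57, 3.14, 3.14, 3.14, 3.14, 3.14].

### API

Orientations are given as a rotation vector (axis times angle).
In Python, from plant import robot gives the robot as it stands. The module is installed in compiled form; this text tells all that it offers.
- The arm moves only by the tool carry_out, never from a script. Its argument "targets" is a list of rows, each a list of 4 numbers: the shift along the world's x, y, z in mm, then the turn about the world's z in degrees. In form: [[tx, ty, tz, yaw], ...]. A call has 1 to 8 rows; each row shifts and turns the commanded pose from where the row before left it; what a row does not reach is not made up. A row lasts 1/8 s, in which the tool goes at most 62.5 mm and 10.7 degrees, less where a joint would pass 70% of its speed; a pose out of reach is approached as far as the arm can. A call is refused whole if a number of a shift passes 62.5 or a number of a turn 10.7, either way. A call with a gripper value outside its range is refused whole. "claw" is the closure, from -1 (fully open) to 1 (shut), so that 0 is half open, set as the call begins (left out, the last holds). The fingers move at their own pace and stop on an object; "force" is the grip in N (left out, the last holds). Time passes only in rows, so rows that do not move let the fingers close. It gives the time, the measured TCP pose, the force and the opening at its end, in the units of the state.
- robot.get_obs(): the state, without advancing time (a new reading comes with each control period).
- robot.grab_frame(name): name is "scene" or "top" or "wrist"; returns (picture, depth): 400x640x3 uint8, red, green, blue; 400x640 float32, mm along the optical axis (not along the pixel's ray), 0 where there is no reading.
- robot.camera_info(name): a dict with "intrinsics" (3x3 intrinsics, pixels), "T" (4x4, takes a point from camera to world coordinates); the wrist camera has in their place "mount" (4x4, takes a point from camera to tool coordinates, whose origin is the TCP and whose axes are the tool frame's). Camera axes: x right, y down, z forward; pixel columns grow to the right and rows downward; lengths in mm; the calibration is good to about 2 mm. A picture is of the moment at which its call begins: read the wrist's pose just before it. camera_info takes no time and is no camera call.
- robot.job_done(): hands the job in, once; it reports no verdict.
Trained networks look in the newest picture that a camera, given by its name, has taken for a name from the list of things; names that differ only in an ending like _2 or _b are one class to them, and where a whole thing is asked for, a point or a joint stands for the part that bears it (a point fixed in the world has none). Each returns a list of dicts, best first, with "conf" (0 to 1); they miss things now and then, are a little off and sometimes report something else, mostly with a low value. They report only what shows in the picture. A call takes as long as a camera call.
- robot.silhouettes(target, camera): "region" (400x640 bool, what is visible of it) and "box" ([left, top, right, bottom] in pixels, round what is visible of it).
The state is a dict: "time_s": time; "qpos": joint angles; "qvel": joint speeds; "effort": joint torques, N m; "tool_pos": TCP position; "ee_rot": TCP orientation; "ft_force": force on the tool from outside, world axes, zero at the start; "ft_torque": the same for the moment, N m; "finger_gap": finger opening in mm.
Only numpy, scipy, OpenCV 4.12 (cv2) and the standard library are available. Lean on these libraries where they do the work, as an engineer would, in place of code of your own. Each camera call takes 0.05 s, during which the arm holds its last target.

## Working session

There is one attempt and no reset: what is moved stays moved. The work goes in short steps, Python scripts to look and compute and a tool call to move; the robot and the scene stay as the last step left them, time stands still between calls to the robot, and variables do not carry over. Pictures are saved under pics/ and viewed, and the job is handed in when it is done.

Besides the shell and the picture viewer there is one more tool, called by a JSON object that holds its "name" and its "arguments", one argument or row to a line. carry_out: Moves the arm, as the interface text tells. Its arguments: {"type":"object","properties":{"targets":{"type":"array"},"claw":{"type":"number"},"force":{"type":"number"}},"required":["targets"]}

```bash
mkdir -p pics; python3 - <<'E'
from plant import robot
import cv2,numpy as np
o=robot.get_obs()
for k,v in o.items(): print(k,np.round(v,3))
for n in ["scene","top"]:
    p,d=robot.grab_frame(n); cv2.imwrite(f"pics/{n}0.png",p[:,:,::-1]); np.save(f"{n}0_d.npy",d)
    i=robot.camera_info(n); print(n,np.round(i["intrinsics"],1).tolist(),np.round(i["T"],3).tolist())
E
```

```text
time_s 0.0
qpos [-1.178  0.69  -0.195  1.566  0.157  0.903 -0.215]
qvel [ 0.002  0.002  0.     0.    -0.001 -0.001  0.   ]
effort [-0.0000e+00 -5.3962e+01 -1.2670e+00 -1.5854e+01  9.0000e-03  9.0000e-03
 -0.0000e+00]
tool_pos [219.287 584.62  255.463]
ee_rot [-0.942  1.359  0.94 ]
ft_force [0.035 0.132 0.536]
ft_torque [-0.001  0.061 -0.033]
finger_gap 85.372
scene [[393.6, 0.0, 322.5], [0.0, 393.6, 204.6], [0.0, 0.0, 1.0]] [[0.618, -0.549, 0.563, 55.024], [-0.786, -0.441, 0.433, -318.896], [0.01, -0.71, -0.704, 671.088], [0.0, 0.0, 0.0, 1.0]]
top [[474.9, 0.0, 325.5], [0.0, 474.9, 205.2], [0.0, 0.0, 1.0]] [[0.023, -0.995, 0.1, 401.325], [-1.0, -0.021, 0.024, 38.69], [-0.021, -0.1, -0.995, 1193.002], [0.0, 0.0, 0.0, 1.0]]
```

View pics/scene0.png

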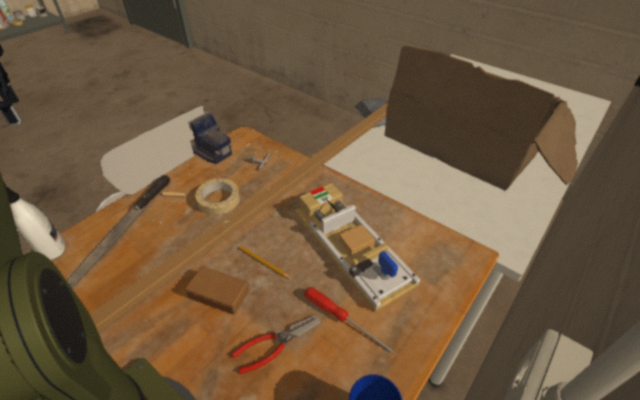

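View pics/top0.png

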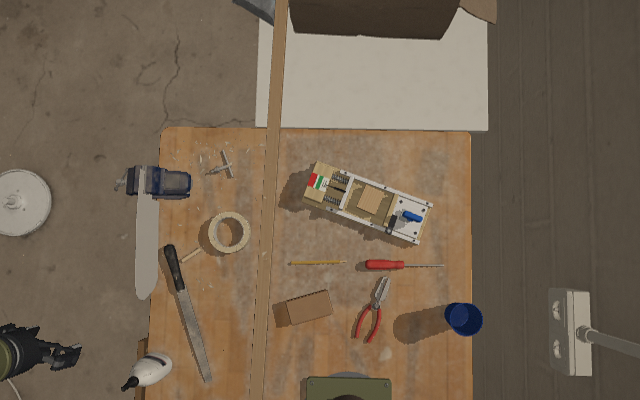

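```bash
cat > h.py <<'E'
from plant import robot
import cv2,numpy as np
def cloud(n,d,o=None):
    i=robot.camera_info(n);K=i["intrinsics"]
    T=i["T"] if "T" in i else None
    if T is None:
        from scipy.spatial.transform import Rotation as R
        W=np.eye(4);W[:3,:3]=R.from_rotvec(o["ee_rot"]).as_matrix();W[:3,3]=o["tool_pos"];T=W@i["mount"]
    v,u=np.mgrid[:400,:640]
    P=np.stack([(u-K[0,2])/K[0,0]*d,(v-K[1,2])/K[1,1]*d,d],-1)
    W=P@T[:3,:3].T+T[:3,3]; W[d<=0]=np.nan
    return W
E
python3 - <<'E'
from h import *
p,d=robot.grab_frame("top");W=cloud("top",d)
for (u,v) in [(412,217),(369,200),(347,187),(317,185),(391,224),(270,200),(270,300),(228,232),(405,266),(320,262),(305,307),(372,310),(463,319),(520,200),(440,150),(350,60),(450,230),(330,163),(433,205),(418,243),(304,205),(317,161)]:
    print(u,v,np.round(W[v,u]))
for t in ["jig","clamp_knob","carriage","jaw_face","fence_face","pointer","part_centre","fence"]:
    for r in robot.silhouettes(t,"top")[:2]:
        m=r["region"]; z=W[...,2][m]
        print(t,round(r["conf"],2),np.round(r["box"]),m.sum(),np.round(np.nanmedian(W[m],0)),np.round(np.nanpercentile(z,[5,50,95])))
c=cv2.resize(p[140:260,280:450],None,fx=4.5,fy=4.5,interpolation=cv2.INTER_CUBIC)
cv2.imwrite("pics/topc.png",c[:,:,::-1])
E
```

```text
412 217 [ 490. -138.   81.]
369 200 [532. -40.  39.]
347 187 [560.  15.  63.]
317 185 [564.  87.  58.]
391 224 [475. -94.  38.]
270 200 [530. 206.  17.]
270 300 [282. 199.  -2.]
228 232 [448. 311.  -0.]
405 266 [ 373. -135.   -6.]
320 262 [379.  77.   9.]
305 307 [271. 110.  31.]
372 310 [264. -54.  -2.]
463 319 [ 249. -275.    6.]
520 200 [ 544. -420.    1.]
440 150 [ 669. -221.   -2.]
350 60 [923.  11. -49.]
450 230 [ 466. -246.   -2.]
330 163 [630.  58.  -1.]
433 205 [ 527. -203.   -0.]
418 243 [ 431. -162.   25.]
304 205 [521. 122.  -3.]
317 161 [631.  91.  13.]
jig 0.98 [303. 164. 430. 245.] 4980 [526. -26.  25.] [11. 25. 58.]
clamp_knob 0.55 [399. 210. 424. 224.] 222 [ 490. -134.   75.] [25. 75. 83.]
clamp_knob 0.24 [290. 258. 344. 263.] 175 [379.  75.   6.] [-2.  6. 10.]
carriage 0.64 [381. 194. 426. 238.] 1148 [ 496. -127.   27.] [22. 27. 79.]
jaw_face 0.74 [386. 195. 426. 237.] 1091 [ 496. -130.   27.] [22. 27. 79.]
fence_face 0.86 [328. 176. 354. 212.] 297 [551.  27.  43.] [14. 43. 60.]
fence_face 0.71 [382. 196. 426. 240.] 1160 [ 495. -129.   27.] [22. 27. 79.]
pointer 0.82 [326. 175. 353. 208.] 327 [553.  24.  44.] [14. 44. 60.]
part_centre 0.7 [358. 186. 381. 215.] 487 [531. -43.  35.] [29. 35. 38.]
fence 0.93 [325. 174. 355. 210.] 252 [552.  27.  43.] [16. 43. 60.]
fence 0.19 [399. 212. 426. 222.] 195 [ 490. -133.   77.] [37. 77. 83.]
```

View pics/topc.png

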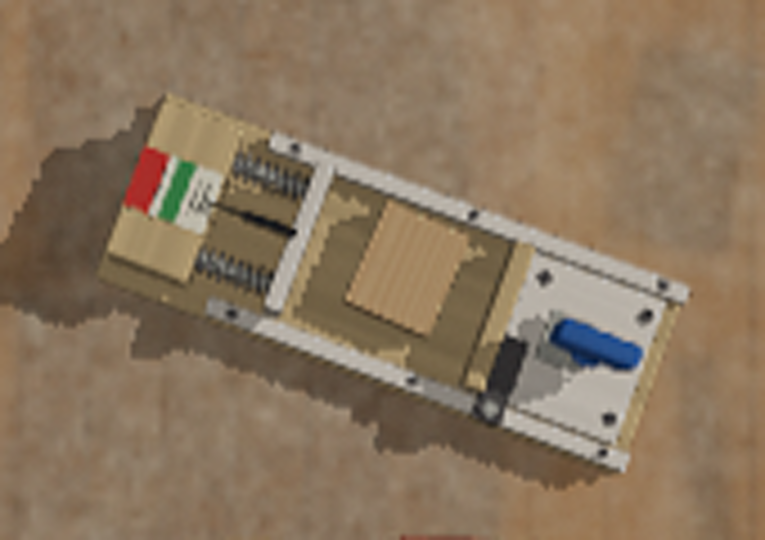

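```bash
python3 - <<'E'
from h import *
from scipy.spatial.transform import Rotation as R
o=robot.get_obs();M=R.from_rotvec(o["ee_rot"]).as_matrix();print("tool axes (cols)\n",np.round(M,3),o["time_s"])
p,d=robot.grab_frame("top");W=cloud("top",d)
r=robot.silhouettes("jig","top")[0];m=cv2.dilate(r["region"].astype(np.uint8),np.ones((9,9)))>0
Z=W[...,2]
def rect(s,n):
    q=W[s][:,:2].astype(np.float32);(c,sz,a)=cv2.minAreaRect(q);print(n,np.round(c,1),np.round(sz,1),round(a,1),len(q))
rect(m&(Z>9)&(Z<35),"board+rail"); rect(m&(Z>21)&(Z<31),"rail")
rect(m&(Z>45)&(Z<64)&(W[...,1]>40),"back");
b=m&(Z>70);rect(b,"knob");print(np.nanmean(W[b],0))
f=m&(Z>50)&(Z<66)&(W[...,1]<40)&(W[...,1]>-20);rect(f,"fence")
pp=robot.silhouettes("part_centre","top")[0]["region"];rect(pp&(Z>31)&(Z<42),"part")
j=m&(Z>41)&(Z<50)&(W[...,1]<-60)&(W[...,1]>-120);rect(j,"jaw")
E
```

```text
tool axes (cols)
 [[ 0.    -0.936  0.351]
 [ 0.     0.351  0.936]
 [-1.     0.     0.   ]] 0.55
board+rail [528.6 -34.6] [309.9 111.7] 70.1 3566
rail [527.1 -38.1] [299.9 110.1] 70.4 1546
back [567.6  73.2] [73.1 90.5] 70.2 748
knob [ 492.2 -139.6] [45.3 14.9] 69.7 122
[ 491.42821784 -139.26096456   79.03552262]
fence [550.7  26.1] [28.5 83. ] 70.3 166
part [534.1 -42.5] [47.1 59.8] 64.6 439
jaw [503.2 -96.7] [25.2 90.5] 72.1 163
```

{"name": "carry_out", "arguments": {
  "targets": [
    [29,-42,0,-6],
    [29,-42,0,-6],
    [29,-42,0,-6],
    [29,-42,0,-6],
    [29,-42,0,-6],
    [29,-42,0,-6],
    [29,-42,0,-6],
    [29,-42,0,-6]
  ],
  "claw": -0.3,
  "force": 50
}}

```text
time_s: 1.7
tool_pos: [452.4, 248.0, 256.6]
ee_rot: [-0.291, 1.55, 0.292]
ft_force: [0.7, 0.0, 0.6]
finger_gap: 55.6
```

{"name": "carry_out", "arguments": {
  "targets": [
    [5,-52,-5,-6],
    [5,-52,-5,-6],
    [5,-52,-5,-6],
    [5,-52,-5,-6],
    [5,-52,-5,-6],
    [5,-52,-5,-6],
    [5,-52,-5,-5],
    [0,0,0,0]
  ]
}}

```text
time_s: 2.7
tool_pos: [486.3, -120.0, 221.3]
ee_rot: [0.272, 1.552, -0.277]
ft_force: [0.1, 0.0, 0.2]
finger_gap: 55.3
```

```bash
cat > st.py <<'E'
from h import *
from scipy.spatial.transform import Rotation as R
def st():
    o=robot.get_obs();M=R.from_rotvec(o["ee_rot"]).as_matrix()
    print("t",o["time_s"],"pos",np.round(o["tool_pos"],1),"yaw",round(np.degrees(np.arctan2(M[1,2],M[0,2])),1),"xax",np.round(M[:,0],3),"q",np.round(o["qpos"],2),"F",np.round(o["ft_force"],1),"T",np.round(o["ft_torque"],2),"gap",round(float(o["finger_gap"]),1))
    return o
E
python3 - <<'E'
from st import *
o=st();p,d=robot.grab_frame("wrist");W=cloud("wrist",d,o)
cv2.imwrite("pics/w1.png",p[:,:,::-1])
Z=W[...,2]
for t in ["knob_grip","part_centre"]:
  for r in robot.silhouettes(t,"wrist")[:2]:
    m=r["region"];print(t,r["conf"],np.round(r["box"]),np.nanmedian(W[m],0))
    b=m&(Z>70 if t[0]=="k" else (Z>30)&(Z<45))
    if b.sum()>20:
        c,s,a=cv2.minAreaRect(W[b][:,:2].astype(np.float32));print(np.round(c,1),np.round(s,1),round(a,1))
E
```

```text
t 2.7 pos [ 486.3 -120.   221.3] yaw -20.1 xax [ 0.001 -0.003 -1.   ] q [ 0.06  0.59  0.14  1.98 -0.13  0.58 -0.06] F [0.1 0.  0.2] T [ 0.06 -0.07 -0.01] gap 55.3
knob_grip 0.61 [321. 171. 354. 244.] [ 495.62581393 -130.98492939   79.03905361]
[ 494.3 -140. ] [45.4 14. ] 69.4
part_centre 0.83 [309.  39. 384. 109.] [536.53689626 -42.65539882  36.37747441]
[536.4 -43.4] [50.  60.1] 67.4
part_centre 0.25 [271.   0. 402. 241.] [510.47330307 -84.16494256  26.06605997]
[510.8 -74. ] [186.9  97.8] 70.0
```

View pics/w1.png

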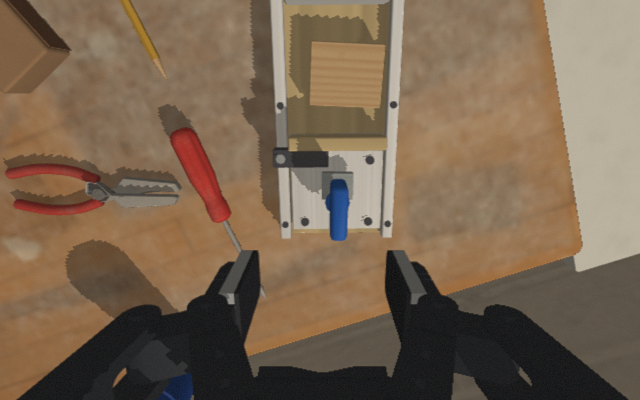

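{"name": "carry_out", "arguments": {
  "targets": [
    [7,-20,-20,0],
    [0,0,-40,0],
    [0,0,-40,0],
    [0,0,-15,0],
    [0,0,0,0],
    [0,0,0,0]
  ]
}}

```text
time_s: 3.6
tool_pos: [494.4, -134.6, 107.5]
ee_rot: [0.267, 1.552, -0.267]
ft_force: [-0.6, -0.0, 0.5]
finger_gap: 55.7
```

```bash
python3 - <<'E'
from st import *
o=st();p,d=robot.grab_frame("wrist");W=cloud("wrist",d,o)
cv2.imwrite("pics/w2.png",p[:,:,::-1])
b=(W[...,2]>72)&(W[...,2]<88)&(np.hypot(W[...,0]-493,W[...,1]+140)<32)&(p[...,2].astype(int)>p[...,0].astype(int)+40)
c,s,a=cv2.minAreaRect(W[b][:,:2].astype(np.float32));print(np.round(c,1),np.round(s,1),round(a,1))
p,d=robot.grab_frame("scene");cv2.imwrite("pics/s2.png",cv2.resize(p[170:330,270:450],None,fx=4,fy=3.7)[:,:,::-1])
E
```

```text
t 3.6 pos [ 494.4 -134.6  107.5] yaw -19.5 xax [ 0.002 -0.    -1.   ] q [ 0.13  0.79  0.07  2.03 -0.16  0.32 -0.01] F [-0.6 -0.   0.5] T [ 0.02 -0.02 -0.03] gap 55.7
[ 494.5 -139.9] [45.2 13.6] 70.0
```

View pics/w2.png

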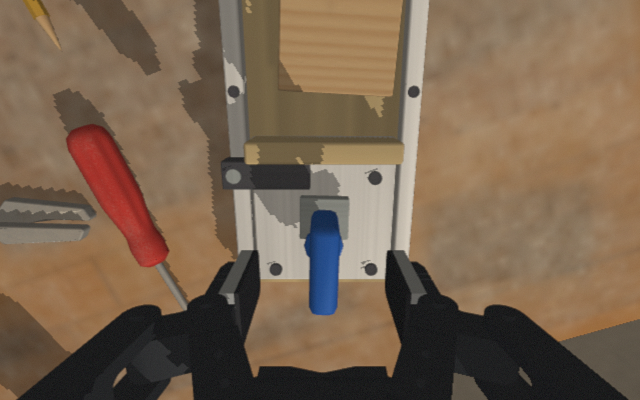

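View pics/s2.png

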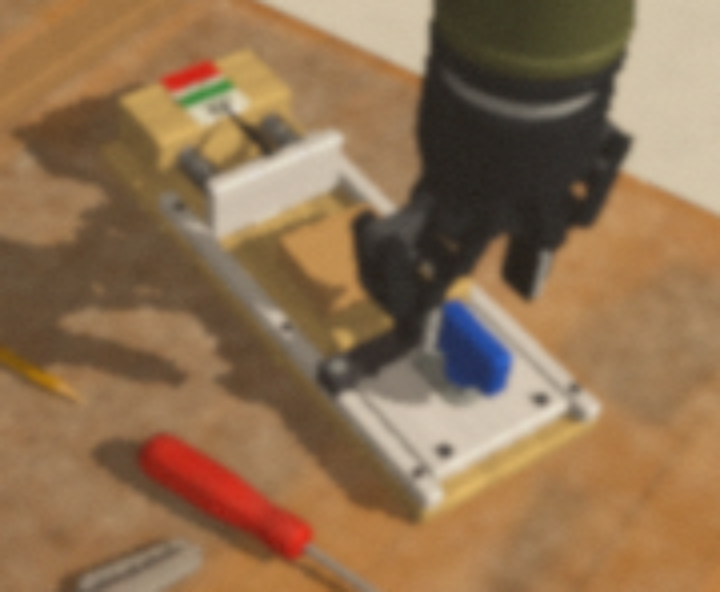

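{"name": "carry_out", "arguments": {
  "targets": [
    [0,-5,-11,0],
    [0,0,-11,0],
    [0,0,-11,0],
    [0,0,0,0]
  ]
}}

```text
time_s: 4.2
tool_pos: [492.7, -139.5, 72.1]
ee_rot: [0.268, 1.556, -0.268]
ft_force: [0.3, 0.3, 0.1]
finger_gap: 55.8
```

{"name": "carry_out", "arguments": {
  "targets": [
    [0,0,0,0],
    [0,0,0,0],
    [0,0,0,0],
    [0,0,0,0],
    [0,0,0,0]
  ],
  "claw": 1,
  "force": 50
}}

```text
time_s: 4.82
tool_pos: [493.5, -139.8, 74.2]
ee_rot: [0.268, 1.553, -0.268]
ft_force: [-0.6, 0.2, 6.8]
finger_gap: 13.5
```

```bash
python3 - <<'E'
from st import *
o=st();p,d=robot.grab_frame("wrist")
cv2.imwrite("pics/w3.png",p[:,:,::-1])
E
```

```text
t 4.825 pos [ 493.5 -139.8   74.2] yaw -19.6 xax [ 0.001 -0.    -1.   ] q [ 0.15  0.86  0.05  2.04 -0.16  0.25  0.  ] F [-0.6  0.2  6.8] T [ 0.05  0.3  -0.11] gap 13.5
```

View pics/w3.png

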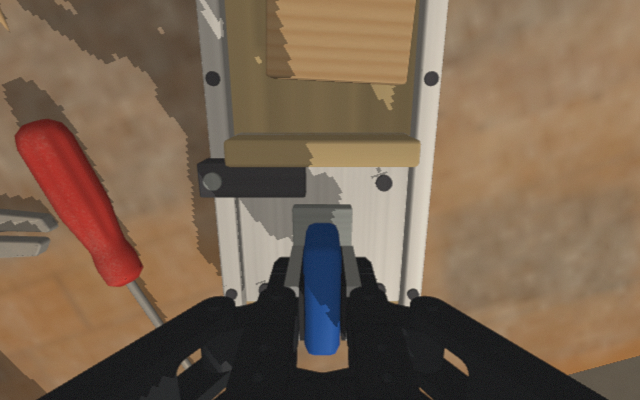

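{"name": "carry_out", "arguments": {
  "targets": [
    [0,0,1,0],
    [0,0,0,-8],
    [0,0,0,-10],
    [0,0,0,-10],
    [0,0,0,-10],
    [0,0,0,-7],
    [0,0,0,0]
  ]
}}

```text
time_s: 5.75
tool_pos: [494.2, -140.3, 74.3]
ee_rot: [0.875, 1.385, -0.876]
ft_force: [2.1, -2.1, -3.0]
finger_gap: 13.2
```

```bash
python3 - <<'E'
from st import *
o=st()
E
```

```text
t 5.75 pos [ 494.2 -140.3   74.3] yaw -64.5 xax [ 0.001 -0.001 -1.   ] q [ 0.08  0.87  0.18  2.04 -0.52  0.27 -0.42] F [ 2.1 -2.1 -3. ] T [-0.42 -0.29 -0.04] gap 13.2
```

Turning well with low forces; I continue to the stop.

{"name": "carry_out", "arguments": {
  "targets": [
    [0,0,0,-10],
    [0,0,0,-10],
    [0,0,0,-10],
    [0,0,0,-8],
    [0,0,0,-5],
    [0,0,0,-2],
    [0,0,0,-2],
    [0,0,0,0]
  ]
}}

```text
time_s: 6.75
tool_pos: [494.5, -139.8, 74.4]
ee_rot: [1.478, 1.008, -1.476]
ft_force: [3.8, -2.8, -5.6]
finger_gap: 13.2
```

```bash
python3 - <<'E'
from st import *
o=st();p,d=robot.grab_frame("wrist")
cv2.imwrite("pics/w4.png",p[:,:,::-1])
p,d=robot.grab_frame("top");W=cloud("top",d)
cv2.imwrite("pics/t4.png",cv2.resize(p[140:260,280:450],None,fx=4.5,fy=4.5,interpolation=cv2.INTER_CUBIC)[:,:,::-1])
E
```

```text
t 6.75 pos [ 494.5 -139.8   74.4] yaw -111.3 xax [ 0.001 -0.001 -1.   ] q [-0.02  0.89  0.34  2.04 -0.87  0.35 -0.9 ] F [ 3.8 -2.8 -5.6] T [-0.66 -0.83  1.21] gap 13.2
```

View pics/w4.png

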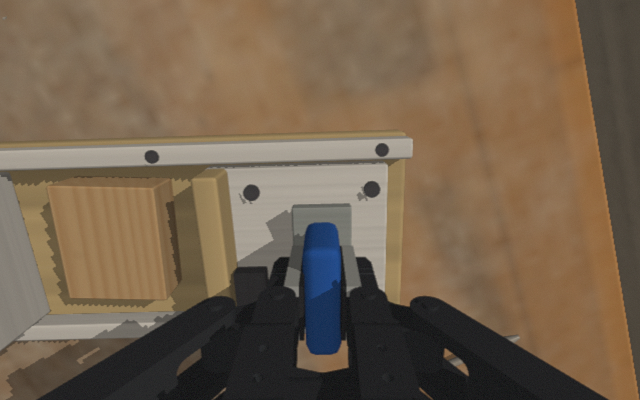

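View pics/t4.png

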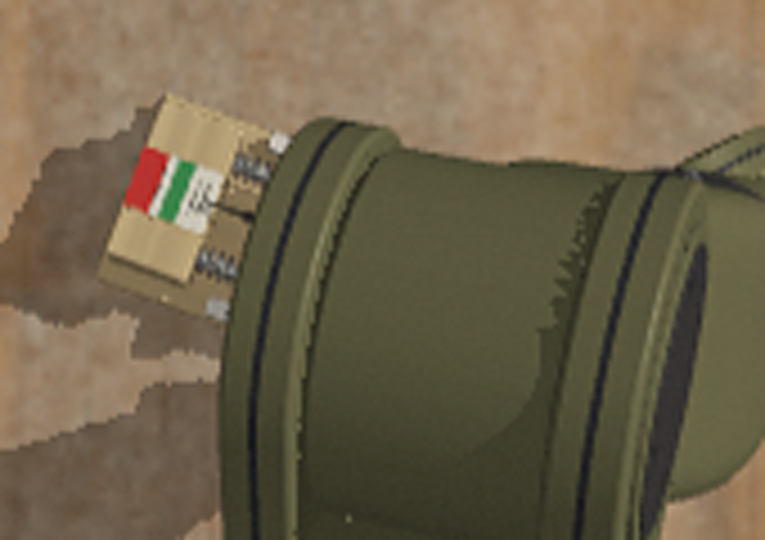

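{"name": "carry_out", "arguments": {
  "targets": [
    [0,0,-1,1.5],
    [1.7,4.7,0,0],
    [1.7,4.7,0,0],
    [1.7,4.7,0,0],
    [1.7,4.7,0,0],
    [1.7,4.7,0,0],
    [1.7,4.7,0,0],
    [0,0,0,0]
  ]
}}

```text
time_s: 7.85
tool_pos: [504.8, -111.2, 74.2]
ee_rot: [1.463, 1.022, -1.46]
ft_force: [3.4, -0.7, 6.7]
finger_gap: 13.1
```

```bash
cat > look.py <<'E'
from st import *
import sys
n=sys.argv[1]
o=st();D=np.array([.34,.94]);D/=np.linalg.norm(D);v=np.array(o["tool_pos"][:2])-[494,-140]
print("travel",v@D,"lat",v@[-D[1],D[0]],"Fjig",np.array(o["ft_force"][:2])@D)
p,d=robot.grab_frame("wrist");cv2.imwrite(f"pics/w{n}.png",p[:,:,::-1])
p,d=robot.grab_frame("scene");cv2.imwrite(f"pics/s{n}.png",cv2.resize(p[170:290,280:430],None,fx=5,fy=5,interpolation=cv2.INTER_CUBIC)[:,:,::-1])
E
python3 look.py 5
```

```text
t 7.85 pos [ 504.8 -111.2   74.2] yaw -110.0 xax [ 0.002  0.    -1.   ] q [-0.08  0.9   0.35  2.04 -0.87  0.36 -0.93] F [ 3.4 -0.7  6.7] T [-0.26 -0.63  0.44] gap 13.1
travel 30.79561219266164 lat -0.34247009961151115 Fjig 0.5464477067714922
```

View pics/w5.png

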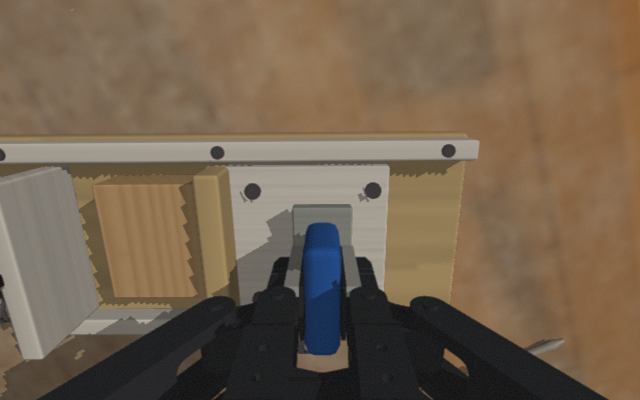

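View pics/s5.png

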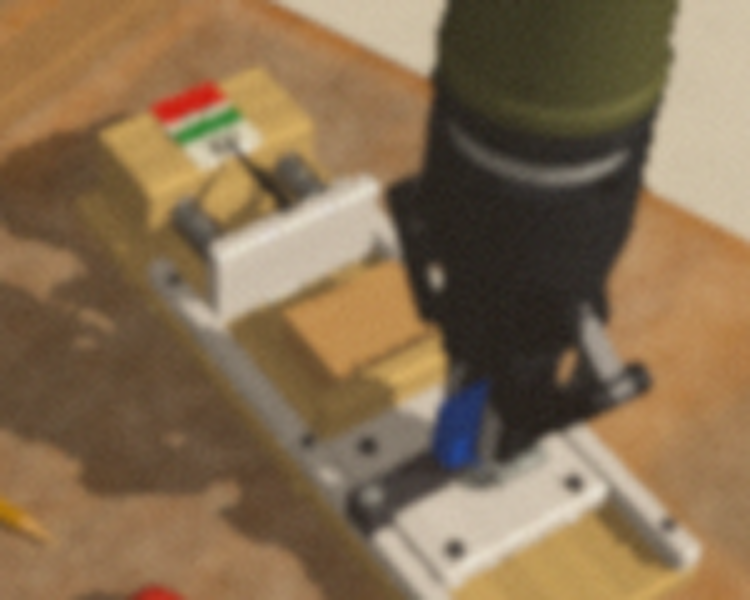

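{"name": "carry_out", "arguments": {
  "targets": [
    [1.7,4.7,0,0],
    [1.7,4.7,0,0],
    [1.7,4.7,0,0],
    [1.4,3.8,0,0],
    [1,2.8,0,0],
    [0,0,0,0]
  ]
}}

```text
time_s: 8.7
tool_pos: [512.0, -90.8, 74.2]
ee_rot: [1.463, 1.021, -1.46]
ft_force: [2.5, -1.6, 7.2]
finger_gap: 13.1
```

```bash
python3 look.py 6
```

```text
t 8.7 pos [512.  -90.8  74.2] yaw -110.1 xax [ 0.002 -0.    -1.   ] q [-0.13  0.9   0.36  2.03 -0.88  0.37 -0.97] F [ 2.5 -1.6  7.2] T [-0.41 -0.62  0.43] gap 13.1
travel 52.43602290730672 lat -0.22142647366568202 Fjig -0.6677250242200693
```

View pics/w6.png

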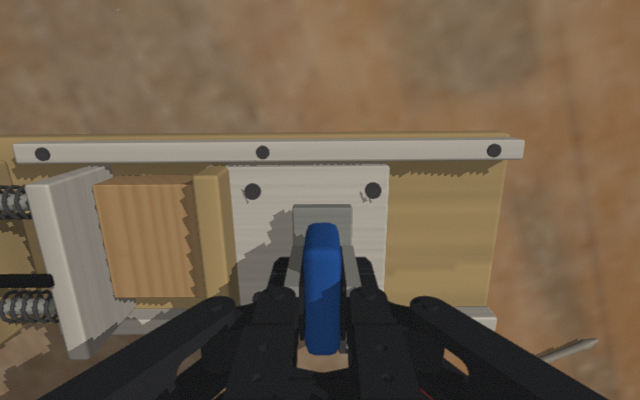

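View pics/s6.png

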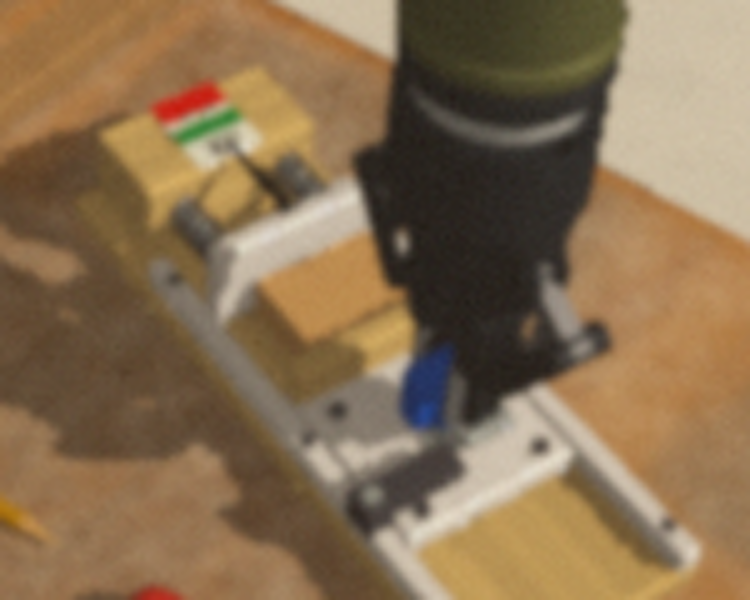

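{"name": "carry_out", "arguments": {
  "targets": [
    [0.9,2.3,0,0],
    [0.9,2.3,0,0],
    [0.9,2.3,0,0],
    [0.9,2.3,0,0],
    [0.9,2.3,0,0],
    [0,0,0,0]
  ]
}}

```text
time_s: 9.55
tool_pos: [515.2, -82.0, 74.2]
ee_rot: [1.461, 1.018, -1.464]
ft_force: [1.6, -6.8, 7.6]
finger_gap: 13.4
```

```bash
python3 look.py 7
```

```text
t 9.55 pos [515.2 -82.   74.2] yaw -110.2 xax [ 0.001 -0.004 -1.   ] q [-0.15  0.91  0.38  2.02 -0.88  0.38 -0.99] F [ 1.6 -6.8  7.6] T [-1.24 -0.06  0.55] gap 13.4
travel 61.788251654893855 lat -0.1802640560507799 Fjig -5.863122818583661
```

View pics/w7.png

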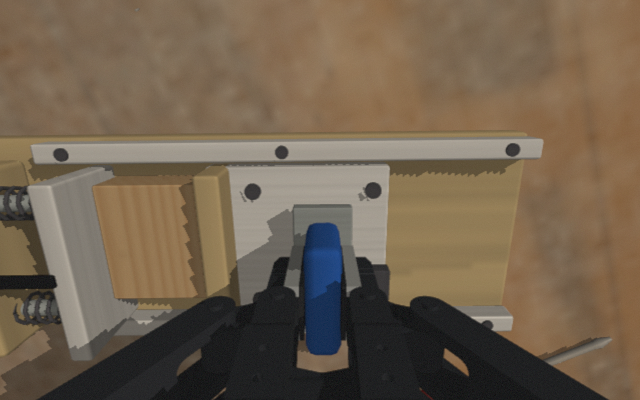

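View pics/s7.png

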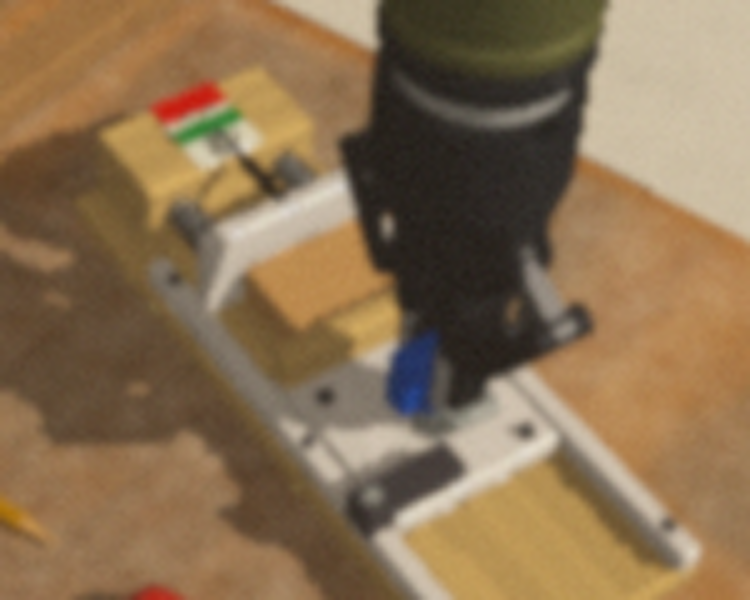

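{"name": "carry_out", "arguments": {
  "targets": [
    [0.5,1.4,0,0],
    [0.5,1.4,0,0],
    [0.5,1.4,0,0],
    [0.5,1.4,0,0],
    [0,0,0,0],
    [0,0,0,0]
  ]
}}

```text
time_s: 10.4
tool_pos: [516.6, -78.0, 74.2]
ee_rot: [1.46, 1.015, -1.466]
ft_force: [0.1, -9.6, 6.7]
finger_gap: 13.2
```

```bash
python3 look.py 8; python3 - <<'E'
from st import *
p,d=robot.grab_frame("scene");c=cv2.resize(p[180:220,298:348],None,fx=14,fy=14,interpolation=cv2.INTER_CUBIC);cv2.imwrite("pics/sc8.png",c[:,:,::-1])
p,d=robot.grab_frame("top");cv2.imwrite("pics/t8.png",cv2.resize(p[140:260,280:450],None,fx=4.5,fy=4.5,interpolation=cv2.INTER_CUBIC)[:,:,::-1])
E
```

```text
t 10.4 pos [516.6 -78.   74.2] yaw -110.3 xax [ 0.    -0.006 -1.   ] q [-0.16  0.91  0.38  2.02 -0.88  0.38 -1.  ] F [ 0.1 -9.6  6.7] T [-1.83  0.21  0.65] gap 13.2
travel 65.93724282349272 lat -0.15185444352096752 Fjig -9.00504480331801
```

View pics/w8.png

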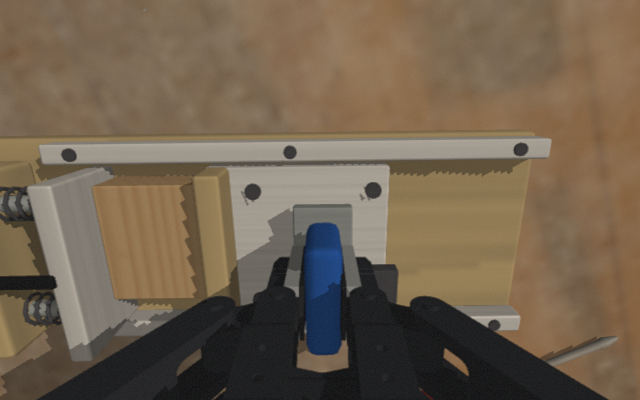

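View pics/sc8.png

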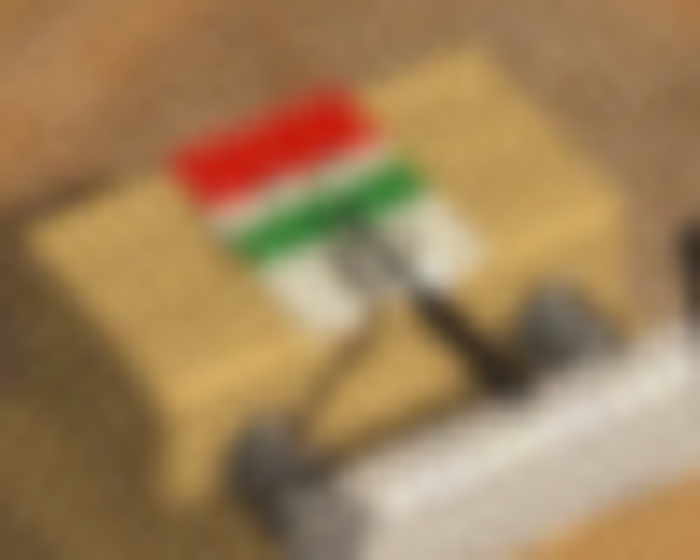

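View pics/t8.png

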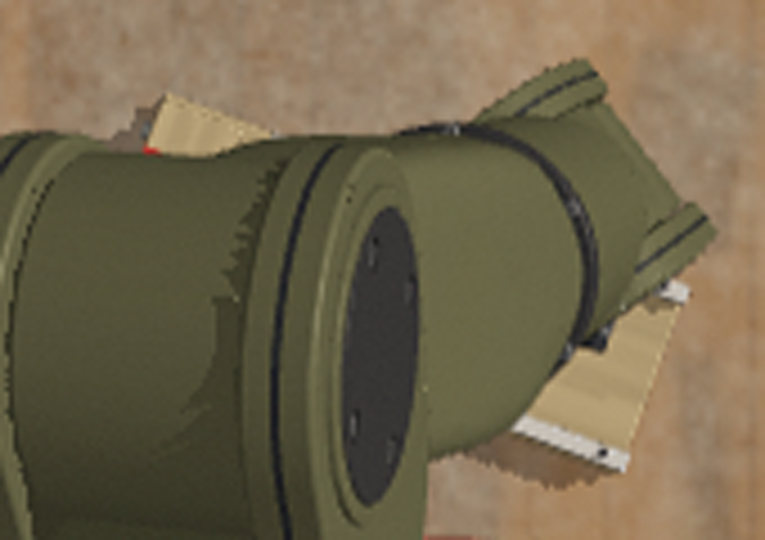

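```bash
python3 - <<'E'
from st import *
d0=np.load("scene0_d.npy");o=robot.get_obs();p,d1=robot.grab_frame("scene")
D=np.array([.339,.941]);N=np.array([-D[1],D[0]])
for n,d in (("start",d0),("now",d1)):
    W=cloud("scene",d);J=(W[...,:2]-[525.2,-44]);X=J@D;Y=J@N
    m=(W[...,2]>40)&(W[...,2]<63)&(Y>5)&(Y<38)&(X>50)&(X<108)
    print(n,m.sum(),np.round(np.nanpercentile(X[m],[5,25,50,75,95]),1))
o=st();p,d=robot.grab_frame("wrist");W=cloud("wrist",d,o)
for r in robot.silhouettes("part_centre","wrist")[:1]:
    m=r["region"]&(W[...,2]>31)&(W[...,2]<42)
    c,s,a=cv2.minAreaRect(W[m][:,:2].astype(np.float32));print("part",r["conf"],np.round(c,1),np.round(s,1),round(a,1))
J=(W[...,:2]-[525.2,-44]);X=J@D;Y=J@N
f=(W[...,2]>54)&(W[...,2]<64)&(X>50)&(X<110)
c,s,a=cv2.minAreaRect(W[f][:,:2].astype(np.float32));print("fence",np.round(c,1),np.round(s,1),round(a,1))
E
```

```text
start 142 [59.2 60.3 61.4 66.7 93.8]
now 127 [ 70.8  71.8  72.9  77.1 100.1]
t 10.65 pos [516.6 -78.1  74.2] yaw -110.3 xax [ 0.    -0.006 -1.   ] q [-0.16  0.91  0.38  2.02 -0.88  0.38 -1.  ] F [ 0.1 -9.4  6.4] T [-1.83  0.21  0.59] gap 13.1
part 0.77 [549.9  -1.3] [48.  60.5] 70.7
fence [557.2  36.4] [32.  84.3] 69.8
```

{"name": "carry_out", "arguments": {
  "targets": [
    [0.5,1.4,0,0],
    [0,0,0,0],
    [0,0,0,0],
    [0,0,0,0],
    [0,0,0,0],
    [0,0,0,0],
    [0,0,0,0],
    [0,0,0,0]
  ]
}}

```text
time_s: 11.75
tool_pos: [516.9, -77.0, 74.2]
ee_rot: [1.46, 1.015, -1.467]
ft_force: [-1.0, -10.8, 6.0]
finger_gap: 12.9
```

```bash
python3 look.py 9; python3 - <<'E'
from st import *
d0=np.load("scene0_d.npy");p,d1=robot.grab_frame("scene")
c=cv2.resize(p[180:220,298:348],None,fx=14,fy=14,interpolation=cv2.INTER_CUBIC);cv2.imwrite("pics/sc9.png",c[:,:,::-1])
D=np.array([.339,.941]);N=np.array([-D[1],D[0]])
for n,d in (("start",d0),("now",d1)):
    W=cloud("scene",d);J=(W[...,:2]-[525.2,-44]);X=J@D;Y=J@N
    m=(W[...,2]>40)&(W[...,2]<63)&(Y>5)&(Y<38)&(X>50)&(X<108)
    print(n,m.sum(),np.round(np.nanpercentile(X[m],[5,25,50]),1))
E
```

```text
t 11.75 pos [516.9 -77.   74.2] yaw -110.3 xax [ 0.    -0.007 -1.   ] q [-0.17  0.91  0.38  2.02 -0.88  0.38 -1.01] F [ -1.  -10.8   6. ] T [-1.93  0.19  0.63] gap 12.9
travel 67.03828442113257 lat -0.15189822276080958 Fjig -10.449523005455422
start 142 [59.2 60.3 61.4]
now 130 [71.9 73.1 74.1]
```

View pics/sc9.png

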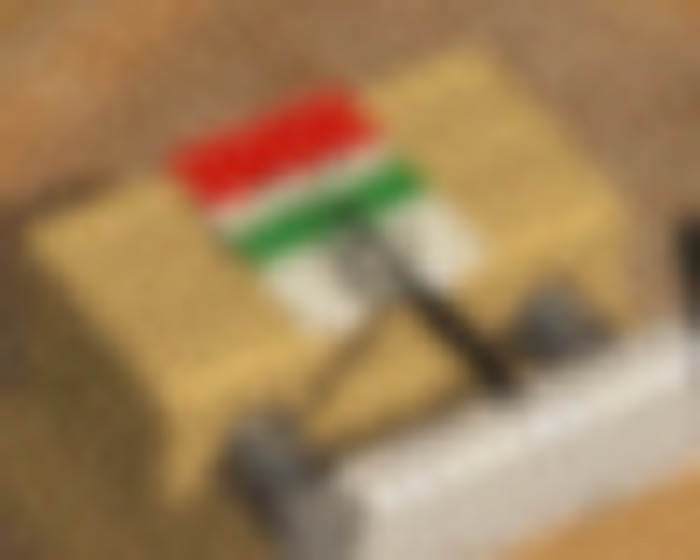

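View pics/w9.png

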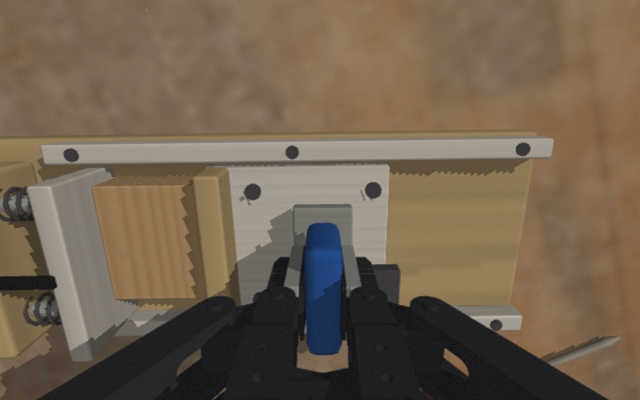

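```bash
python3 -c "
from st import *
st();print(robot.job_done())"
```

```text
t 11.9 pos [516.9 -77.   74.2] yaw -110.3 xax [-0.    -0.007 -1.   ] q [-0.17  0.91  0.38  2.02 -0.88  0.38 -1.01] F [ -1.4 -10.    6.1] T [-1.94  0.25  0.61] gap 13.3
the job is handed in; nothing more can be done
None
```

The block is clamped square against the sprung fence, with the pointer in the green band. I handed the job in at 11.9 s with the arm still holding it there.

I gripped the clamp knob from above and turned it about 90° clockwise until the torque rose at the stop. Then, with the knob still gripped, I pushed the carriage forward about 67 mm.

**Last checks**
- **Pointer:** the last scene picture shows the tip inside the green band and clear of the red.
- **Fence push-back:** the three estimates disagree somewhat, and the red zone begins at 25 mm:

| Source | Push-back (mm) |
|---|---|
| Depth image | about 13 |
| Carriage travel since contact | about 14.5 |
| Wrist force (10.4 N along the jig) | up to 20, the top of the green band |

  The force figure includes carriage friction and sensor offset, so I trusted the pointer picture and the two geometric figures.
- **Squareness:** just before the last 1 mm of push, the block measured 70.7°, against about 70° for the jig and 69.8° for the fence.
- **Bystanders:** I kept clear of the screwdriver, pencil and tape, but did not measure their positions again at the end.

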